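# Ready the packing station

## Robot

A 6-joint arm with a two-finger parallel gripper is mounted at the origin on the work surface. World frame = base frame: x ahead of the robot, y to its left, z up, the work surface at z = 0. Lengths are in m, angles in rad, forces in N, time in s.
With the tool pointing down it reaches from about 0.4 to 0.925 m from the base axis. Payload 3.4 kg.
Tool frame: the origin (TCP) lies on the centre line of the jaws, within the pads' length; the fingertips stand 11 mm ahead of it and the grasp point (between the pads) lies 8 mm behind it; z points along the fingers, y is the line along which they close (so a half turn about z gives the same grasp; the last joint's range is limited). The gripper opens to 85 mm and grips with 20 to 120 N. Pads are 22 mm wide; open, the fingers measure 114 mm over their backs; the gripper's body (76 mm by 85 mm) begins 54 mm behind the grasp point. The pads swing forward as they close: fully open they stand 13 mm farther back than shut.
Start: joints at [1.065, 0.307, 1.506, -0, 1.328, -0.073], TCP at [0.241, 0.522, 0.242] pointing down, gripper open.
Joint ranges: [-3.12, 3.12], [-1.05, 2.28], [0.14, 2.33], [-1.42, 4.57], [0.1, 2.73], [-2.68, 2.68]. Speed limits (rad/s): [2.57, 2.57, 3.14, 3.14, 3.14, 3.14].

## Interface

Orientations are given as a rotation vector (axis times angle).
In Python, from plant import sensors, get_image, bot gives the robot as it stands.
- The arm moves only by the tool step_arm, never from a script. Its argument "commands" is a list of rows, each a list of 7 numbers: the shift along the tool's x, y, z in units of 15 cm (1.0 is 15 cm), then the turn, a rotation vector about the tool's x, y, z in units of 90 degrees (1.0 is 90 degrees), then the closure, from -1 (fully open) to 1 (shut). In form: [[dx, dy, dz, wx, wy, wz, claw], ...]. A call has 1 to 8 rows; each row is the pose to reach, as a shift and turn from the pose commanded when the call began, along the tool's axes at that moment; what a row does not reach only later rows make up. A row lasts 1/8 s, in which the tool goes at most 62.5 mm and 10.7 degrees, less where a joint would pass 70% of its speed; a pose out of reach is approached as far as the arm can. A call with a number of a shift or a turn outside -1 to 1 is refused whole. A call with a gripper value outside its range is refused whole. The fingers move at their own pace and stop on an object; the grip force is fixed at half the most. Time passes only in rows, so rows that repeat a pose let the fingers close. It gives the time, the measured TCP pose, the force, the opening and the grip force at its end, in the units of the state.
- sensors.read_state(): the state, without advancing time (a new reading comes with each control period).
- get_image(name): name is "side" or "top"; returns a dict with "image" (400x640x3 uint8, red, green, blue), "mtx" (3x3 intrinsics, pixels), "rvec" (rotation vector, rad) and "tvec" (3), from world to camera coordinates, as OpenCV has them. Camera axes: x right, y down, z forward; pixel columns grow to the right and rows downward; lengths in m; the calibration is good to about 2 mm. A picture is of the moment at which its call begins. There is no depth.
- bot.job_done(): hands the job in; it is judged then, once.
The state is a dict: "time_s": time; "joint_positions": joint angles; "joint_vel": joint speeds; "tau": joint torques, N m; "eef_pos": TCP position; "eef_rot": TCP orientation; "wrist_force": force on the tool from outside, world axes, zero at the start; "ft_torque": the same for the moment, N m; "grip_width": finger opening in m; "grip_force": force on a finger pad.
Only numpy, scipy, OpenCV 4.12 (cv2) and the standard library are available. Lean on these libraries where they do the work, as an engineer would, in place of code of your own. Each camera call takes 0.05 s, during which the arm holds its last target. There are 200 camera calls.

## Task

Get the packing station ready to weigh: push the label printer's raised lid fully shut, then switch the socket box on by pressing the raised far end of its rocker all the way down, and then press the scale's round key fully down for a moment and let it come back up. Only touch and press: do not press the scale's other keys, and leave the socket box, the carton on the scale and the other things on the table where they are.

Things in the scene. Friction and masses are not known exactly. Their poses are not given: they have to be found in the camera images.
- printer: Fixed label printer, a grey open-topped box 150 (x) x 120 (y) x 100 high with a paper roll inside and a black lid. Origin on the table under the box, 20 mm nearer its front than its centre: the box runs from x = -55 (front, facing the robot, with the paper slot) to +95 mm, y = -60 to +60 mm. The lid's hinge line runs along y at x = +85, z = 101 mm. z is up.
- lid (a joint): Printer lid angle in rad: 0 shut (its top then level, 113 mm above the table), growing as the front edge rises; it starts raised by 0.3 to 0.55. A black plate 140 (x) x 116 (y) x 12 mm, hinged at its far edge; a stiff hinge holds it at any angle, and about 1 to 3 N pressed down on its front half closes it. It meets a firm stop at 0.
- lid_press (a point): Point to press: on the top face of the lid, on its middle line, 45 mm in from its free front edge and 95 mm from the hinge; moves with the lid. With the lid shut it lies at x = -10, y = 0, z = 113 mm in the printer's frame. As the lid is raised its front edge draws back towards the hinge by up to 21 mm, so press well in from the edge.
- switchbox: Loose white socket box, 130 (x) x 80 (y) x 50 mm high, 0.8 kg, on rubber feet, with round sockets in its long sides and one large grey rocker in its top. Origin at the centre of its underside; x points along the box, away from the robot; z up. It is to stay where it is.
- rocker (a joint): Rocker angle in rad: 0 off (far end raised about 4.5 mm, near end down), 0.4 fully on (far end down). It stays where it is left and takes 1 to 4 N near its far end to tip. Starts at 0 to 0.04. The paddle is 58 (along x) x 34 (y) x 10 mm and tips about a y axis through the box's x = 0, 56 mm above the table.
- rocker_far (a point): Point on the top face of the rocker's far half, 22.5 mm beyond its tipping axis (box frame x = +22.5, y = 0); moves with the rocker, about 67 mm above the table when off and 58 mm when fully on.
- scale: Fixed white counting scale. Origin on the table under its round key; body x = -45 to +245, y = -115 to +115 mm. Key panel 46 mm above the table; steel platter 176 x 220 mm, centre x = +155, top 64 mm above the table. Three grey keys in a row, 11 mm above the panel: square at y = +68, round at y = 0, oblong at y = -68 mm. Flat display behind the keys.
- key_round (a joint): Travel of the round key in m: 0 up, 0.005 fully down. Spring key, 1.5 N to start it and 4.5 N to bottom it; it springs back by itself.
- key_round_top (a point): Centre of the top of the round key (30 mm diameter), 57 mm above the table when up.
- key_square (a joint): Travel of the square key in m: 0 up, 0.005 fully down; a spring key as the round one. Not to be pressed.
- key_square_top (a point): Centre of the top of the square key (28 x 28 mm), 57 mm above the table. Not to be pressed.
- key_oblong (a joint): Travel of the oblong key in m: 0 up, 0.005 fully down; a spring key as the round one. Not to be pressed.
- key_oblong_top (a point): Centre of the top of the oblong key (18 mm in x, 42 mm in y), 57 mm above the table. Not to be pressed.
- carton: Loose open cardboard carton of phone cases, 110 (x) x 160 (y) x 45 mm high, standing on the scale's platter, its rim about 109 mm above the table; origin at the centre of its underside. To stay.
- case_stack: Loose stack of phone cases, 66 x 130 x 32 mm high, lying between the robot and the work; origin at the centre of its underside. To stay.
- power_bank: Loose red power bank, 62 x 95 x 22 mm high, lying between the robot and the work; origin at the centre of its underside. To stay.
- tumbler: Loose red drinking bottle, 68 mm diameter, 180 mm tall, standing behind the socket box; origin at the centre of its underside. To stay.
- wash_bottle: Loose small white bottle, 56 mm diameter, 120 mm tall, standing behind the socket box; origin at the centre of its underside. To stay.
- tape_roll: Loose cardboard core ring, 96 mm diameter, 45 mm tall, lying flat behind the printer; origin at the centre of its underside. To stay.
There are look-alikes about, which are no part of the job. What is shaped like the tape_roll but orange or red is not meant.

How it is judged:
By the outcome, as a careful person would: the job done as asked, in the order asked, and still so for the second after the job is handed in, with the robot touching nothing.
It also fails if it takes over 54 s, if anything falls off the work surface, if the arm or the gripper's body presses on something with over 40 N, if the wrist force passes 120 N, or if a joint passes its speed limit or range.

## Working session

There is one attempt and no reset: what is moved stays moved. The work goes in short steps, Python scripts to look and compute and a tool call to move; the robot and the scene stay as the last step left them, time stands still between calls to the robot, and variables do not carry over. Pictures are saved under pics/ and viewed, at most 10 in all, crops included, and the job is handed in when it is done.

Besides the shell and the picture viewer there is one more tool, called after "Call:" as name(argument=value, ...) on one line, values as JSON. step_arm: Moves the arm, as the interface text tells. Shifts and turns lie within -1 to 1; 1 stands for 15 cm of shift or 90 degrees of turn. Its arguments: {"type":"object","properties":{"commands":{"type":"array"}},"required":["commands"]}

```bash
mkdir -p pics; cat > h.py <<'E'
import numpy as np,cv2
from plant import sensors,get_image,bot
def P(name):
    d=get_image(name); cv2.imwrite('pics/%s_%d.png'%(name,int(sensors.read_state()['time_s']*1000)),d['image'][:,:,::-1])
    np.savez(name+'.npz',**d); return d
def ray(name,u,v,z):
    d=np.load(name+'.npz'); R=cv2.Rodrigues(d['rvec'])[0]; t=d['tvec'].ravel()
    c=-R.T@t; r=R.T@np.linalg.inv(d['mtx'])@[u,v,1]; return (c+r*(z-c[2])/r[2])
def proj(name,p):
    d=np.load(name+'.npz'); return cv2.projectPoints(np.array(p,float).reshape(-1,3),d['rvec'],d['tvec'],d['mtx'],None)[0].reshape(-1,2)
E
python3 - <<'E'
from h import *
for n in('top','side'):
    d=P(n); R=cv2.Rodrigues(d['rvec'])[0]; print(n,-R.T@d['tvec'].ravel())
print(sensors.read_state())
E
ls pics
```

```text
top [ 0.34063439 -0.08738296  1.43206154]
side [-0.12310371 -0.74777864  0.97848992]
{'time_s': 0.1, 'joint_positions': array([ 1.06549407e+00,  3.07515580e-01,  1.50754634e+00, -4.93523801e-06,
        1.32840423e+00, -7.34820321e-02]), 'joint_vel': array([ 0.0003014 , -0.00205602, -0.0029532 ,  0.00079352,  0.00100353,
        0.00026977]), 'tau': array([-1.01046146e-03, -4.58533502e+01, -2.52605546e+01, -3.03465167e-04,
        5.66496601e-03, -4.78917752e-05]), 'eef_pos': array([0.24037076, 0.52167756, 0.24146182]), 'eef_rot': array([-6.72928154e-01, -3.06813201e+00,  2.82217833e-03]), 'wrist_force': array([ 1.15076671, -0.078129  , -0.107555  ]), 'ft_torque': array([-0.06283154, -0.00110929, -0.03732457]), 'grip_force': 0.0, 'grip_width': 0.08524843362137617}
side_100.png
top_50.png
```

View pics/top_50.png

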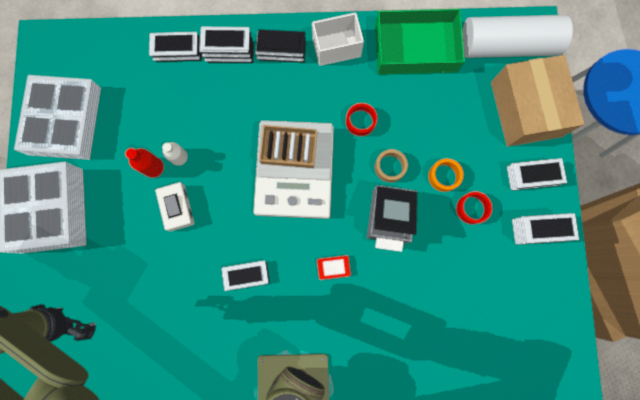

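View pics/side_100.png

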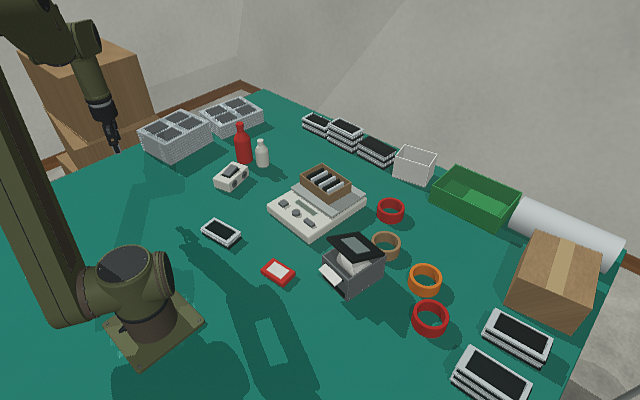

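The top view shows the printer at about (393,215), the scale at (293,170) with its round key near (293,200), and the socket box at (173,206). The power bank is at (333,267) and the case stack at (245,275). I'll enlarge the three work areas.

```bash
python3 - <<'E'
from h import *
a=np.load('top.npz')['image'][:,:,::-1]; s=np.load('side.npz')['image'][:,:,::-1]
def crop(i,x,y,w,h): return cv2.resize(i[y:y+h,x:x+w],(400,300),interpolation=cv2.INTER_CUBIC)
# each 80x60, x5
m=np.vstack([np.hstack([crop(a,355,185,80,60),crop(a,135,175,80,60)]),np.hstack([crop(a,253,165,80,60),crop(s,190,150,80,60)])])
cv2.imwrite('pics/m1.png',m)
m=np.hstack([crop(s,315,225,80,60),crop(s,265,185,80,60)])
cv2.imwrite('pics/m2.png',m)
E
```

```text
(no output)
```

View pics/m1.png

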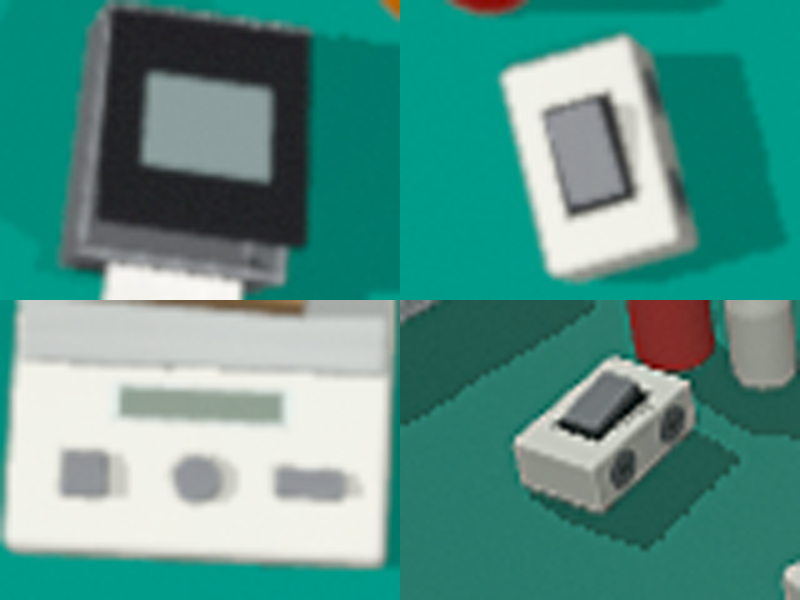

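View pics/m2.png

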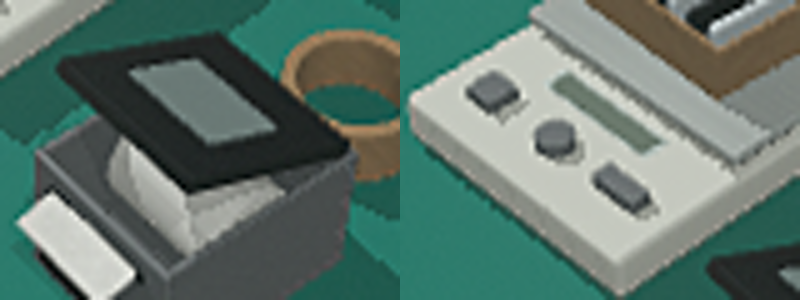

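The crops show the printer lid raised, the socket rocker with its far end up, and the three keys. They are square on the left, round in the middle and oblong on the right. The plain cardboard ring behind the printer is the tape roll, and the red and orange rings are look-alikes. Next I'll fit poses to these corners.

```bash
python3 - <<'E'
from h import *
from scipy.optimize import least_squares as LS
f=lambda o,p:(np.array(p)+.5)/5-.5+np.array(o)
Rz=lambda a:np.array([[np.cos(a),-np.sin(a),0],[np.sin(a),np.cos(a),0],[0,0,1]])
def fit(name,model,obs,x0):
    r=lambda q:np.concatenate([(proj(c,model(q))-f(o,p))[m].ravel() for c,o,p,m in obs])
    s=LS(r,x0); print(name,s.x.round(4),'res px',np.abs(s.fun).max().round(2)); print(s.fun.round(1)); return s.x
# lid top corners: far-left, far-right, front-left, front-right
def lid(q):
    x,y,a,th=q; L=[]
    for d,yy in((-5,58),(-5,-58),(135+5,58),(135+5,-58)):
        pass
    for d,yy in((0,.058),(0,-.058),(.14,.058),(.14,-.058)):
        h=.012; px=.085-d*np.cos(th)+h*np.sin(th); pz=.101+d*np.sin(th)+h*np.cos(th)
        L.append(Rz(a)@[px,yy,pz]+[x,y,0])
    return np.array(L)
A=slice(None)
q=fit('printer',lid,[('top',(355,185),[(105,8),(313,32),(95,220),(305,245)],A),('side',(315,225),[(222,35),(352,150),(62,65),(192,190)],A)],[.45,-.3,0,.4])
x,y,a,th=q
for t in(th,0):
    print('press',Rz(a)@[.085-.095*np.cos(t)+.012*np.sin(t),0,.101+.095*np.sin(t)+.012*np.cos(t)]+[x,y,0])
rim=[Rz(a)@p+[x,y,0] for p in([-.055,.06,.1],[-.055,-.06,.1])]
print('rim px crop',(proj('top',rim)-[355,185])*5,(proj('side',rim)-[315,225])*5)
sw=lambda q:np.array([Rz(q[2])@[i,j,.05]+[q[0],q[1],0] for i,j in((.065,.04),(.065,-.04),(-.065,-.04),(-.065,.04))])
S=fit('switch',sw,[('top',(135,175),[(103,72),(230,37),(295,247),(150,280)],A),('side',(190,150),[(215,57),(292,82),(205,163),(118,137)],A)],[.5,.35,.2])
for X in(.0225,-.0225): print('rock',Rz(S[2])@[X,0,.06]+[S[0],S[1],0])
k=lambda q:np.array([Rz(q[2])@[0,j,.057]+[q[0],q[1],0] for j in(.068,0,-.068)])
K=fit('scale',k,[('top',(253,165),[(85,174),(198,178),(311,184)],A),('side',(265,185),[(93,88),(155,134),(223,184)],A)],[.5,0,0])
E
```

```text
printer [ 0.4846 -0.3006 -0.1661  0.3949] res px 1.79
[ 1.8 -0.6  0.3  0.1  0.5 -0.4  0.9  0.5 -0.9 -1.   0.1 -1.5 -1.6 -0.2
 -0.4 -0.3]
press [ 0.48645791 -0.30094895  0.14862164]
press [ 0.47469532 -0.29897747  0.113     ]
rim px crop [[ 75.66358792 252.80939168]
 [284.72449085 282.19163121]] [[ 28.88509116 149.19340577]
 [163.34463335 279.71592294]]
switch [0.5496 0.3481 0.2747] res px 1.85
[ 0.3  0.1  0.5 -0.6 -1.6 -1.9  1.5 -0.5 -0.5 -0.4  0.3 -0.2 -1.8  1.7
 -1.3  1.2]
rock [0.5712134  0.35422691 0.06      ]
rock [0.52790019 0.34202176 0.06      ]
scale [ 0.555  -0.0094 -0.068 ] res px 0.41
[ 0.1 -0.1  0.2  0.   0.3 -0.2 -0.2 -0.2 -0.1 -0.1 -0.4 -0.2]
```

```bash
cat >> h.py <<'E'
def go(*p,phi=None):
    s=sensors.read_state(); R=cv2.Rodrigues(s['eef_rot'])[0]; yaw=np.degrees(np.arctan2(R[1,1],R[0,1]))
    d=R.T@(np.array(p)-s['eef_pos'])/.15
    print('at',s['eef_pos'].round(4),'yaw',yaw.round(1),'F',s['wrist_force'].round(1),'cmd',d.round(3),'wz',None if phi is None else round((yaw-phi)/90,3))
E
python3 - <<'E'
from h import *
f=lambda p:(np.array(p)+.5)/5-.5+np.array([135,175])
for p,z in(((143,112),.067),((208,95),.067),((170,212),.058),((232,190),.058)): print(ray('top',*f(p),z))
print('tumbler',ray('side',243,163,0)[:2],'wash',ray('side',262,165,0)[:2],'carton near px',ray('side',325,205,.109))
go(.38,.40,.26,phi=0)
E
```

```text
[0.57343089 0.37460699 0.067     ]
[0.58267496 0.33606555 0.067     ]
[0.51416904 0.35986367 0.058     ]
[0.52639909 0.32318073 0.058     ]
tumbler [0.66071011 0.41748758] wash [0.70557872 0.34634308] carton near px [ 0.6045763  -0.10147765  0.109     ]
at [0.2404 0.5217 0.2415] yaw 65.3 F [ 1.2 -0.1 -0.1] cmd [-1.185 -0.347 -0.123] wz 0.725
```

Call:
step_arm(commands=[[-0.3,-0.1,-0.1,0,0,0.1,1],[-0.6,-0.2,-0.13,0,0,0.2,1],[-0.9,-0.35,-0.13,0,0,0.32,1],[-1,-0.35,-0.13,0,0,0.44,1],[-1,-0.35,-0.13,0,0,0.55,1],[-1,-0.35,-0.13,0,0,0.66,1],[-1,-0.35,-0.13,0,0,0.725,1],[-1,-0.35,-0.13,0,0,0.725,1]])

```text
time_s: 1.1
eef_pos: [0.3547, 0.4115, 0.2614]
eef_rot: [2.22, 2.223, -0.002]
wrist_force: [-0.2, -0.4, -0.3]
grip_width: -0.0001
grip_force: 0.0
```

```bash
python3 - <<'E'
from h import *
go(.45,.15,.26,phi=0)
E
```

```text
at [0.3547 0.4115 0.2614] yaw 0.1 F [-0.2 -0.4 -0.3] cmd [-1.744  0.633  0.01 ] wz 0.001
```

Call:
step_arm(commands=[[-0.35,0.3,0,0,0,0,1],[-0.7,0.6,0,0,0,0,1],[-1,0.85,0,0,0,0,1],[-1,0.85,0,0,0,0,1]])

```text
time_s: 1.6
eef_pos: [0.4848, 0.2588, 0.2615]
eef_rot: [2.223, 2.218, -0.001]
wrist_force: [-0.3, 0.9, -0.1]
grip_width: 0.0001
grip_force: 0.0
```

Call:
step_arm(commands=[[-0.35,0,0,0,0,0,1],[-0.7,0,0,0,0,0,1],[-1,0,0,0,0,0,1]])

```text
time_s: 1.98
eef_pos: [0.4817, 0.111, 0.2616]
eef_rot: [-2.218, -2.224, 0.0]
wrist_force: [0.4, 0.2, -0.1]
grip_width: 0.0004
grip_force: 0.0
```

Call:
step_arm(commands=[[-0.35,0,0,0,0,0,1],[-0.7,0,0,0,0,0,1],[-1,0,0,0,0,0,1]])

```text
time_s: 2.35
eef_pos: [0.482, -0.0389, 0.2618]
eef_rot: [-2.219, -2.224, -0.001]
wrist_force: [-0.0, 0.0, 0.4]
grip_width: 0.0
grip_force: 0.0
```

Call:
step_arm(commands=[[-0.35,0,0,0,0,0,1],[-0.7,0,0,0,0,0,1],[-1,0,0,0,0,0,1],[-1,0,0,0,0,0,1]])

```text
time_s: 2.85
eef_pos: [0.4828, -0.1902, 0.2616]
eef_rot: [2.223, 2.219, -0.0]
wrist_force: [0.6, -0.3, 1.0]
grip_width: 0.0001
grip_force: 0.0
```

```bash
python3 - <<'E'
from h import *
go(.48,-.30,.19,phi=0)
E
```

```text
at [ 0.4828 -0.1902  0.2616] yaw -0.1 F [ 0.6 -0.3  1. ] cmd [-0.732 -0.017  0.477] wz -0.001
```

Call:
step_arm(commands=[[-0.35,0,0,0,0,0,1],[-0.73,0,0.2,0,0,0,1],[-0.73,0,0.5,0,0,0,1],[-0.73,0,0.6,0,0,0,1],[-0.73,-0.01,0.7,0,0,0,1],[-0.73,-0.02,0.8,0,0,0,1],[-0.73,-0.03,0.87,0,0,0,1],[-0.73,-0.03,0.87,0,0,0,1]])

```text
time_s: 3.85
eef_pos: [0.4777, -0.2972, 0.1308]
eef_rot: [-2.22, -2.221, 0.0]
wrist_force: [-0.9, -0.1, 0.2]
grip_width: -0.0
grip_force: 0.0
```

Call:
step_arm(commands=[[0,0,0.015,0,0,0,1],[0,0,0.03,0,0,0,1],[0,0,0.045,0,0,0,1],[0,0,0.05,0,0,0,1]])

```text
time_s: 4.35
eef_pos: [0.4781, -0.2979, 0.124]
eef_rot: [2.221, 2.221, -0.0]
wrist_force: [-0.7, 0.3, 5.3]
grip_width: 0.0001
grip_force: 2.8
```

Call:
step_arm(commands=[[0,0,0.01,0,0,0,1],[0,0,0.015,0,0,0,1],[0,0,0.015,0,0,0,1]])

```text
time_s: 4.72
eef_pos: [0.4782, -0.2979, 0.1239]
eef_rot: [2.22, 2.221, 0.0]
wrist_force: [-4.0, 2.3, 14.9]
grip_width: 0.0002
grip_force: 7.7
```

```bash
python3 - <<'E'
from h import *
go(.574,.3552,.26,phi=15.5)
E
```

```text
at [ 0.4782 -0.2979  0.1239] yaw 0.0 F [-4.   2.3 14.9] cmd [ 4.353  0.641 -0.912] wz -0.172
```

Force rises with no further travel at tip z = 0.113, so the lid is against its stop. I'll lift off, check it on camera, and go to the rocker.

Call:
step_arm(commands=[[0,0,-0.2,0,0,0,1],[0,0,-0.55,0,0,0,1],[0.2,0,-0.9,0,0,0,1],[0.55,0,-0.92,0,0,0,1],[0.9,0,-0.92,0,0,0,1],[1,0,-0.92,0,0,0,1]])

```text
time_s: 5.48
eef_pos: [0.4774, -0.1451, 0.2598]
eef_rot: [-2.218, -2.224, -0.001]
wrist_force: [-0.2, -0.1, -0.7]
grip_width: 0.0
grip_force: 0.0
```

Call:
step_arm(commands=[[0.35,0,0,0,0,0,1],[0.7,0,0,0,0,0,1],[1,0,0,0,0,0,1],[1,0,0,0,0,0,1]])

```text
time_s: 5.98
eef_pos: [0.478, 0.0044, 0.2594]
eef_rot: [-2.217, -2.226, -0.0]
wrist_force: [0.6, 0.1, 0.3]
grip_width: -0.0003
grip_force: 0.0
```

```bash
python3 - <<'E'
from h import *
go(.574,.3552,.26,phi=15.5)
d=P('side')['image'][:,:,::-1]
cv2.imwrite('pics/lid.png',cv2.resize(d[205:305,300:420],(720,600),interpolation=cv2.INTER_CUBIC))
E
```

```text
at [0.478  0.0044 0.2594] yaw 0.2 F [0.6 0.1 0.3] cmd [ 2.336  0.65  -0.003] wz -0.17
```

View pics/lid.png

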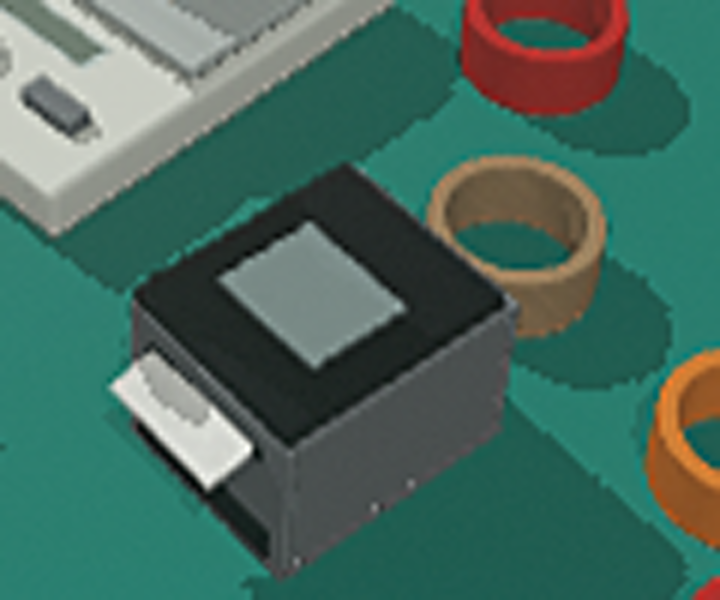

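The lid (crop 130–520, 165–450) now lies flush with the rim, so it is shut. Next is the rocker.

Call:
step_arm(commands=[[0.35,0.1,0,0,0,-0.05,1],[0.7,0.2,0,0,0,-0.1,1],[1,0.3,0,0,0,-0.17,1],[1,0.3,0,0,0,-0.17,1]])

```text
time_s: 6.52
eef_pos: [0.5249, 0.1534, 0.2592]
eef_rot: [1.902, 2.499, 0.001]
wrist_force: [-0.5, -0.6, 0.5]
grip_width: 0.0001
grip_force: 0.0
```

```bash
python3 - <<'E'
from h import *
go(.574,.3552,.18,phi=15.5)
E
```

```text
at [0.5249 0.1534 0.2592] yaw 15.4 F [-0.5 -0.6  0.5] cmd [1.21  0.673 0.528] wz -0.001
```

Call:
step_arm(commands=[[0.35,0.2,0,0,0,0,1],[0.7,0.4,0,0,0,0,1],[1,0.6,0,0,0,0,1],[1,0.67,0,0,0,0,1]])

```text
time_s: 7.02
eef_pos: [0.5817, 0.3245, 0.2587]
eef_rot: [1.905, 2.498, -0.0]
wrist_force: [-0.5, -0.7, -0.2]
grip_width: 0.0004
grip_force: 0.0
```

Call:
step_arm(commands=[[0.21,0,0.1,0,0,0,1],[0.21,0,0.4,0,0,0,1],[0.21,0,0.7,0,0,0,1],[0.21,0,0.9,0,0,0,1],[0.21,0,1,0,0,0,1],[0.21,0,1,0,0,0,1]])

```text
time_s: 7.78
eef_pos: [0.5721, 0.3519, 0.1087]
eef_rot: [-1.908, -2.495, 0.004]
wrist_force: [0.4, -0.2, -0.3]
grip_width: 0.0003
grip_force: 0.0
```

```bash
python3 - <<'E'
from h import *
go(.574,.3552,.071,phi=15.5)
E
```

```text
at [0.5721 0.3519 0.1087] yaw 15.2 F [ 0.4 -0.2 -0.3] cmd [0.019 0.018 0.251] wz -0.003
```

Call:
step_arm(commands=[[0.02,0.02,0.09,0,0,0,1],[0.02,0.02,0.17,0,0,0,1],[0.02,0.02,0.19,0,0,0,1],[0.02,0.02,0.205,0,0,0,1],[0.02,0.02,0.22,0,0,0,1],[0.02,0.02,0.23,0,0,0,1],[0.02,0.02,0.24,0,0,0,1],[0.02,0.02,0.24,0,0,0,1]])

```text
time_s: 8.78
eef_pos: [0.5746, 0.3578, 0.0739]
eef_rot: [1.906, 2.497, 0.002]
wrist_force: [0.2, -0.6, 2.0]
grip_width: 0.0002
grip_force: 0.9
```

Call:
step_arm(commands=[[0,0,0.005,0,0,0,1],[0,0,0.01,0,0,0,1],[0,0,0.01,0,0,0,1]])

```text
time_s: 9.15
eef_pos: [0.5744, 0.3577, 0.0722]
eef_rot: [1.906, 2.497, 0.001]
wrist_force: [2.4, 0.4, 1.8]
grip_width: -0.0002
grip_force: 1.2
```

Call:
step_arm(commands=[[0,0,0.005,0,0,0,1],[0,0,0.01,0,0,0,1],[0,0,0.015,0,0,0,1],[0,0,0.015,0,0,0,1]])

```text
time_s: 9.65
eef_pos: [0.5741, 0.3575, 0.0697]
eef_rot: [-1.906, -2.497, 0.0]
wrist_force: [1.9, 0.8, 2.2]
grip_width: -0.0001
grip_force: 1.4
```

Call:
step_arm(commands=[[0,0,0.005,0,0,0,1],[0,0,0.01,0,0,0,1],[0,0,0.01,0,0,0,1]])

```text
time_s: 10.02
eef_pos: [0.5742, 0.3576, 0.0688]
eef_rot: [1.906, 2.497, 0.001]
wrist_force: [1.5, 0.4, 4.4]
grip_width: 0.0002
grip_force: 2.8
```

Call:
step_arm(commands=[[0,0,0.005,0,0,0,1],[0,0,0.01,0,0,0,1],[0,0,0.01,0,0,0,1]])

```text
time_s: 10.4
eef_pos: [0.5742, 0.3576, 0.0686]
eef_rot: [1.905, 2.497, 0.001]
wrist_force: [0.4, -1.0, 11.1]
grip_width: -0.0001
grip_force: 5.6
```

Force has climbed to 11 N with no more travel, so the rocker is on its stop. I'll lift and look.

Call:
step_arm(commands=[[0,0,-0.1,0,0,0,1],[0,0,-0.4,0,0,0,1],[0,0,-0.75,0,0,0,1],[0,0,-1,0,0,0,1],[0,0,-1,0,0,0,1]])

```text
time_s: 11.02
eef_pos: [0.575, 0.3583, 0.2208]
eef_rot: [1.904, 2.496, 0.008]
wrist_force: [0.1, 0.2, 0.2]
grip_width: -0.0002
grip_force: 0.0
```

Call:
step_arm(commands=[[-0.35,0,-0.2,0,0,0,1],[-0.7,0,-0.2,0,0,0,1],[-1,0,-0.2,0,0,0,1],[-1,0,-0.2,0,0,0,1]])

```text
time_s: 11.52
eef_pos: [0.6128, 0.2092, 0.2448]
eef_rot: [-1.91, -2.492, 0.007]
wrist_force: [-1.5, 0.5, 0.2]
grip_width: 0.0
grip_force: 0.0
```

Call:
step_arm(commands=[[-0.35,-0.1,0,0,0,0,1],[-0.7,-0.2,0,0,0,0,1],[-1,-0.3,0,0,0,0,1],[-1,-0.3,0,0,0,0,1]])

```text
time_s: 12.02
eef_pos: [0.6083, 0.0543, 0.2453]
eef_rot: [-1.908, -2.492, 0.004]
wrist_force: [-0.6, 0.1, -1.0]
grip_width: -0.0003
grip_force: 0.0
```

```bash
python3 - <<'E'
from h import *
go(.555,-.0094,.26,phi=-4)
o=np.load('side.npz')['image'][:,:,::-1].copy()
d=P('side')['image'][:,:,::-1]; t=np.load('top.npz')['image'][:,:,::-1].copy(); t2=P('top')['image'][:,:,::-1]
c=lambda i,x,y:cv2.resize(i[y:y+60,x:x+80],(400,300),interpolation=cv2.INTER_CUBIC)
cv2.imwrite('pics/rock.png',np.vstack([np.hstack([c(o,190,150),c(d,190,150)]),np.hstack([c(t,135,175),c(t2,135,175)])]))
E
```

```text
at [0.6083 0.0543 0.2453] yaw 15.1 F [-0.6  0.1 -1. ] cmd [-0.317 -0.454 -0.096] wz 0.212
```

View pics/rock.png

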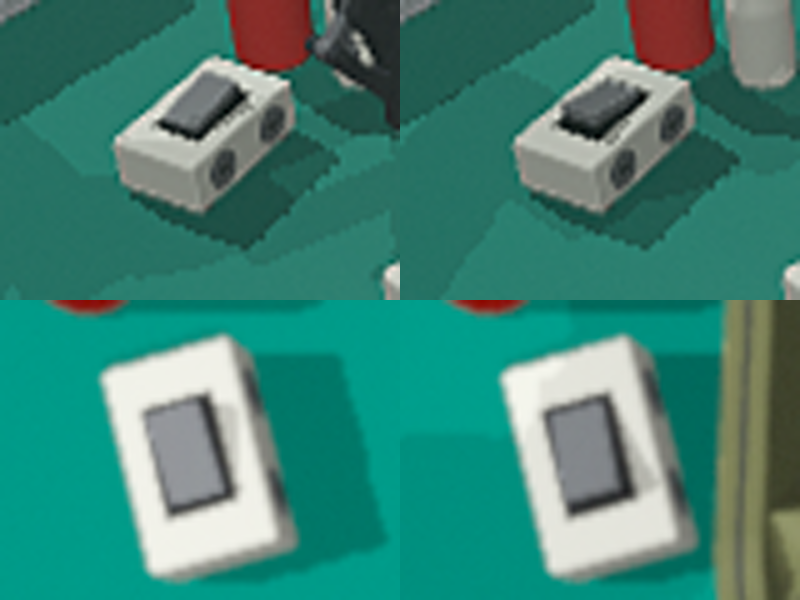

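The right-hand crops show the rocker tipped, with its far end down and near end raised. The box has not moved. Next is the round key.

Call:
step_arm(commands=[[-0.15,-0.25,0,0,0,0.1,1],[-0.32,-0.45,0.2,0,0,0.21,1],[-0.32,-0.45,0.5,0,0,0.21,1],[-0.32,-0.45,0.8,0,0,0.21,1],[-0.32,-0.45,1,0,0,0.21,1],[-0.32,-0.45,1,0,0,0.21,1]])

```text
time_s: 12.88
eef_pos: [0.555, -0.0056, 0.0941]
eef_rot: [-2.284, -2.149, 0.007]
wrist_force: [-0.6, 0.1, -0.1]
grip_width: 0.0001
grip_force: 0.0
```

```bash
python3 - <<'E'
from h import *
go(.555,-.0094,.068,phi=-4)
E
```

```text
at [ 0.555  -0.0056  0.0941] yaw -3.5 F [-0.6  0.1 -0.1] cmd [-0.025  0.003  0.174] wz 0.006
```

Call:
step_arm(commands=[[-0.025,0,0.08,0,0,0,1],[-0.025,0,0.15,0,0,0,1],[-0.025,0,0.175,0,0,0,1],[-0.025,0,0.19,0,0,0,1],[-0.025,0,0.2,0,0,0,1],[-0.025,0,0.207,0,0,0,1],[-0.025,0,0.207,0,0,0,1]])

```text
time_s: 13.75
eef_pos: [0.5574, -0.0116, 0.0661]
eef_rot: [2.29, 2.15, 0.001]
wrist_force: [0.1, 0.5, 1.7]
grip_width: 0.0001
grip_force: 1.2
```

Call:
step_arm(commands=[[0,0,0.005,0,0,0,1],[0,0,0.01,0,0,0,1],[0,0,0.01,0,0,0,1]])

```text
time_s: 14.12
eef_pos: [0.5574, -0.0116, 0.0644]
eef_rot: [2.29, 2.151, 0.0]
wrist_force: [0.0, 0.6, 3.3]
grip_width: 0.0002
grip_force: 1.8
```

Call:
step_arm(commands=[[0,0,0.005,0,0,0,1],[0,0,0.01,0,0,0,1],[0,0,0.015,0,0,0,1],[0,0,0.015,0,0,0,1]])

```text
time_s: 14.62
eef_pos: [0.5575, -0.0116, 0.063]
eef_rot: [2.289, 2.15, 0.001]
wrist_force: [-1.7, -1.0, 10.4]
grip_width: -0.0001
grip_force: 5.3
```

The key is bottomed, at 10 N and a height of 0.063 as expected. I'll release it and move clear.

Call:
step_arm(commands=[[0,0,0,0,0,0,1],[0,0,-0.1,0,0,0,1],[0,0,-0.4,0,0,0,1],[0,0,-0.75,0,0,0,1],[0,0,-1,0,0,0,1],[0,0,-1,0,0,0,1]])

```text
time_s: 15.38
eef_pos: [0.5595, -0.0116, 0.2159]
eef_rot: [2.286, 2.147, 0.008]
wrist_force: [-0.1, 0.3, -0.4]
grip_width: -0.0003
grip_force: 0.0
```

Call:
step_arm(commands=[[0,-0.3,-0.2,0,0,0,1],[0,-0.6,-0.2,0,0,0,1],[0,-0.7,-0.2,0,0,0,1],[0,-0.7,-0.2,0,0,0,1]])

```text
time_s: 15.88
eef_pos: [0.4514, -0.0048, 0.2414]
eef_rot: [-2.289, -2.15, 0.001]
wrist_force: [0.3, -0.7, 0.1]
grip_width: -0.0004
grip_force: 0.0
```

```bash
python3 - <<'E'
from h import *
go(.5,0,.25); P('side')
E
ls -t pics|head -1; cp pics/$(ls -t pics|head -1) pics/final.png
```

```text
at [ 0.4514 -0.0048  0.2414] yaw -3.6 F [ 0.3 -0.7  0.1] cmd [ 0.052  0.321 -0.057] wz None
side_15925.png
```

View pics/final.png

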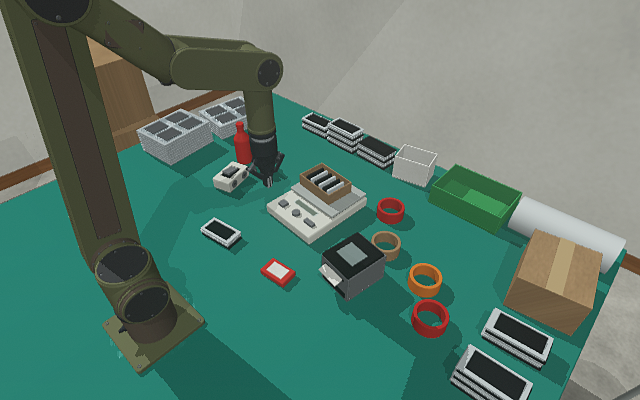

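The final view shows the lid shut at (350,255), the rocker on at (230,173), the keys up around (297,215), and everything else in place with the arm clear.

```bash
python3 -c "
from plant import bot
print(bot.job_done())"
```

```text
the job is handed in; nothing more can be done
None
```

The job is handed in at about 16 s: I pushed the lid shut, tipped the rocker on, then pressed and released the round key; the final picture shows nothing else moved, and no verdict came back.

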